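# Shut the tote's drawer and hold the tote up level

## Task

The tool tote is wanted on the next job: push its open drawer fully home until the catch takes it, while the tote still stands in its wooden cradle. Then take the tote by the middle of its carrying bar, lift it straight up, about 10 cm clear of the cradle, and finish while holding it there, still and level, with the drawer shut and the jar and the socket still standing in its tray. Do not knock the other things on the bench about.

Things in the scene. Friction and masses are not known exactly. Their poses are not given: they have to be found in the camera images.
- tote_bar (a point): middle of the tote's carrying bar (centre of its section), where it is gripped. Pale wood, 18 x 18 in section, 190 long along this frame's y between two flat steel posts; z is up, -x is the drawer side. Turns with the tote: the tote's underside lies 130 below this point, its tray floor 74 below, the tray's rim 54 below
- tote: the tote: a grey metal box 160 (x) x 220 (y), drawer below, open tray with a 20 high rim on top, carrying bar above. Origin at the centre of its underside, axes as tote_bar. 0.7 to 1 kg in all; its centre of mass lies within about 12 of plumb below the bar's middle when the drawer is shut
- drawer (a joint): how far the tote's drawer is pulled out, m: 0 is home; it starts open by 0.035 to 0.065, at most 0.09. Slides with about 0.6 N of friction; a sprung ball catch resists with up to about 3 N between 0.014 and 0.006 and below about 0.003 draws the drawer home against a firm stop
- drawer_pull (a point): middle of the outer face of the drawer's black pull, a ledge 70 (y) x 14 high standing 24 out from the middle of the steel drawer front (204 wide, 42 high, lower edge 28 below this point, upper edge 14 above); axes as tote_bar, pushing along +x shuts the drawer. At home this face lies 104 in -x of the bar's middle and 96 below it
- cradle: the wooden cradle fixed to the bench: a 10 thick board (origin at the centre of the tote's place, at bench height), side lips up to 22 above the bench, a back wall at +x up to 55 above it that stops the tote when the drawer is pushed, open at the drawer side; about 4 of play round the tote. z up, -x the drawer side
- jar_center (a point): centre of a small jar, 36 dia x 46 high, 50 g, standing loose in the tray towards one end; z up its axis
- socket_mid (a point): centre of a steel socket, 28 dia x 34 high, 60 g, standing loose in the tray towards the other end; z up its axis
- paint_tin: upright paint tin, 80 dia x 90 high; a bystander, leave it where it is. Origin at the middle of its underside
- mug: white mug, 76 dia x 85 high, handle at its side; a bystander, leave it where it is. Origin at the middle of its underside
- screw_carton: cardboard carton 90 x 60 x 50 high; a bystander, leave it where it is. Origin at the middle of its underside
- hammer: hammer lying flat; a bystander, leave it where it is. Origin at the middle of its underside
- wrench: wrench lying flat; a bystander, leave it where it is. Origin at the middle of its underside
- tape_measure: tape measure standing, 65 x 32 x 60 high; a bystander, leave it where it is. Origin at the middle of its underside

How it is judged (in metres and radians):
On the way, in this order (a step that is already met when the one before it is completed fails the run):
1. the drawer is home, caught, while the tote stands in its cradle (value of joint drawer below 0.003 m and z of tote_bar in the frame of cradle below 0.15 m), for 0.2 s.
2. the tote is lifted clear of the cradle by the gripper (z of tote_bar in the frame of cradle above 0.2 m and contact force between tote and cradle below 0.05 N and contact force between the fingers and tote above 2 N), for 0.2 s.
At the end, for the whole second after the job is handed in: The tote hangs in the gripper 60 to 180 mm above its place in the cradle and within 60 mm sideways, touching nothing else, tilted under 0.12 rad and still (under 20 mm/s, 0.15 rad/s); drawer within 4 mm of home; jar and socket upright (within 0.3 rad) in the tray (all of step 2 and z of tote_bar in the frame of cradle below 0.32 m and angle between tote_bar's own z axis and vertical below 0.12 rad and value of joint drawer below 0.004 m and linear speed of tote below 0.02 m/s and angular speed of tote below 0.15 rad/s and contact force between tote and paint_tin below 0.05 N and contact force between tote and mug below 0.05 N and contact force between tote and screw_carton below 0.05 N and contact force between tote and hammer below 0.05 N and contact force between tote and wrench below 0.05 N and contact force between tote and tape_measure below 0.05 N and x of jar_center in the frame of tote_bar between -0.08 and 0.08 m and y of jar_center in the frame of tote_bar between -0.11 and 0.11 m and z of each of jar_center, socket_mid in the frame of tote_bar above -0.08 m and x of socket_mid in the frame of tote_bar between -0.08 and 0.08 m and y of socket_mid in the frame of tote_bar between -0.11 and 0.11 m and angle between each of jar_center, socket_mid's own z axis and vertical below 0.3 rad); the arm keeps its last pose, push and grip.
It fails at once if a bystander is shifted by more than 30 mm (distance of any of paint_tin, mug, screw_carton, hammer, wrench, tape_measure from where it was at the start of the episode above 0.03 m).
It fails at once if the jar or the socket tips over (angle between any of jar_center, socket_mid's own z axis and vertical above 0.6 rad).
It fails at once if the tote is tipped by more than 20 degrees (angle between tote_bar's own z axis and vertical above 0.35 rad).
It also fails if it takes over 48 s, if anything falls off the work surface, if the arm or the gripper's body presses on something with over 40 N, if the wrist force passes 120 N, or if a joint passes its speed limit or range.

## Robot

A 7-joint arm with a two-finger parallel gripper is mounted at the origin on the work surface. World frame = base frame: x ahead of the robot, y to its left, z up, the work surface at z = 0. Lengths are in mm, angles in rad, forces in N, time in s.
With the tool pointing down it reaches from about 425 to 800 mm from the base axis. Payload 8.3 kg.
Tool frame: the origin (TCP) lies at the very end of the fingers, on their centre line; the grasp point (between the pads) lies 19 mm behind it; z points along the fingers, y is the line along which they close (so a half turn about z gives the same grasp; the last joint's range is limited). The gripper opens to 85 mm and grips with 20 to 120 N. Pads are 22 mm wide; open, the fingers measure 114 mm over their backs; the gripper's body (76 mm by 85 mm) begins 54 mm behind the grasp point. The pads swing forward as they close: fully open they stand 13 mm farther back than shut.
Start: joints at [1.106, 0.383, 0.016, 1.37, -0.006, 1.388, -0.046], TCP at [244.456, -575.19, 231.279] pointing down, gripper open.
Joint ranges: [-2.95, 2.95], [-0.25, 2.06], [-1.52, 1.56], [0.18, 2.33], [-1.44, 4.58], [0.02, 2.06], [-3.01, 3.01]. Speed limits (rad/s): [2.39, 2.39, 3.01, 3.01, 3.14, 3.14, 3.14].

## Interface

Orientations are given as [roll, pitch, yaw] about the fixed x, y, z axes, in that order (R = Rz(yaw) Ry(pitch) Rx(roll)).
In Python, from cell import env, eyes gives the robot as it stands.
- The arm moves only by the tool send_rows, never from a script. Its argument "increments" is a list that holds one entry, the list of rows, each a list of 7 numbers: the shift along the world's x, y, z in cm, then the turn, a rotation vector about the world's x, y, z in rad, then the opening, from 0 (shut) to 1 (fully open). A call has 1 to 8 rows; each row shifts and turns the commanded pose from where the row before left it; what a row does not reach is not made up. A row lasts 1/12 s, in which the tool goes at most 41.7 mm and 7.16 degrees, less where a joint would pass 70% of its speed; a pose out of reach is approached as far as the arm can. A call is refused whole if a number of a shift passes 4.17 or a number of a turn 0.125, either way. A call with a gripper value outside its range is refused whole. The fingers move at their own pace and stop on an object; "force" is the grip in N (left out, the last holds). Time passes only in rows, so rows that do not move let the fingers close. It gives the time, the measured TCP pose, the force, the opening and the grip force at its end, in the units of the state.
- env.get_state(): the state, without advancing time (a new reading comes with each control period).
- eyes.read_camera(name): name is "scene" or "top" or "wrist"; returns a dict with "pixels" (420x560x3 uint8, blue, green, red), "fx", "fy", "cx", "cy" (pixels), "pose" (4x4, takes a point from camera to world coordinates); the wrist camera has in their place "hand_eye" (4x4, takes a point from camera to tool coordinates, whose origin is the TCP and whose axes are the flange's). Camera axes: x right, y down, z forward; pixel columns grow to the right and rows downward; lengths in mm; the calibration is good to about 2 mm. A picture is of the moment at which its call begins: read the wrist's pose just before it. There is no depth.
- env.close_job(): hands the job in; it is judged then, once.
The state is a dict: "clock": time; "qpos": joint angles; "qvel": joint speeds; "joint_torque": joint torques, N m; "ee_pos": TCP position; "ee_rot": TCP orientation; "force": force on the tool from outside, world axes, zero at the start; "wrist_torque": the same for the moment, N m; "opening": finger opening in mm; "finger_force": force on a finger pad.
Only numpy, scipy, OpenCV 4.12 (cv2) and the standard library are available. Lean on these libraries where they do the work, as an engineer would, in place of code of your own. Each camera call takes 0.05 s, during which the arm holds its last target. There are 200 camera calls.

## Working session

There is one attempt and no reset: what is moved stays moved. The work goes in short steps, Python scripts to look and compute and a tool call to move; the robot and the scene stay as the last step left them, time stands still between calls to the robot, and variables do not carry over. Pictures are saved under pics/ and viewed, at most 10 in all, crops included, and the job is handed in when it is done.

Besides the shell and the picture viewer there is one more tool, called after "Emit:" in YAML: its name, and indented under it one key for each argument. send_rows: Moves the arm, as the interface text tells. Its arguments: {"type":"object","properties":{"increments":{"type":"array"},"force":{"type":"number"}},"required":["increments"]}

```bash
mkdir -p pics; cat > h.py <<'E'
import numpy as np, cv2
from cell import env, eyes
def cam(n):
    c=eyes.read_camera(n); return c
def ray(c,u,v):
    P=np.array(c['pose']); d=P[:3,:3]@np.array([(u-c['cx'])/c['fx'],(v-c['cy'])/c['fy'],1]); return P[:3,3],d
def onz(c,u,v,z):
    o,d=ray(c,u,v); return o+d*(z-o[2])/d[2]
def proj(c,p):
    P=np.array(c['pose']); q=P[:3,:3].T@(np.array(p)-P[:3,3]); return c['fx']*q[0]/q[2]+c['cx'],c['fy']*q[1]/q[2]+c['cy']
E
python3 - <<'E'
from h import *
import pickle
D={}
for n in('scene','top'):
    c=cam(n);D[n]=c;cv2.imwrite(f'pics/{n}0.png',c['pixels']);print(n,c['fx'],c['cx'],c['cy'],np.round(c['pose'],3).tolist())
pickle.dump(D,open('d.pkl','wb'))
s=env.get_state();print(s)
E
```

```text
scene 393.42815671997033 278.54533313786584 213.48964113387507 [[-0.357, 0.736, -0.575, 1163.63], [0.934, 0.275, -0.228, 248.546], [-0.009, -0.618, -0.786, 934.785], [0.0, 0.0, 0.0, 1.0]]
top 387.7126839582473 279.58482521427686 209.93650846991633 [[0.017, -0.987, 0.162, 387.489], [-0.999, -0.022, -0.025, 28.953], [0.028, -0.161, -0.986, 1227.742], [0.0, 0.0, 0.0, 1.0]]
{'clock': 0.1, 'qpos': array([ 1.10609198,  0.38417501,  0.01641212,  1.37100523, -0.00629972,
        1.38821332, -0.04648471]), 'qvel': array([-0.0011095 , -0.00134538,  0.00107112, -0.00066847,  0.00027313,
       -0.00083627, -0.00133256]), 'joint_torque': array([ 5.63437556e-03, -6.29133010e+01,  8.49343836e-01, -3.72758245e+01,
        1.69629586e-02,  1.05026382e-02,  4.90970081e-05]), 'ee_pos': array([ 244.26835684, -574.81211902,  230.38597223]), 'ee_rot': array([-3.13984201e+00,  3.93342617e-05,  4.01849014e-01]), 'force': array([0.67837528, 0.23559826, 0.7647017 ]), 'wrist_torque': array([ 0.01008322, -0.02160359, -0.05127197]), 'finger_force': 0.0, 'opening': 85.5202888236982}
```

View pics/scene0.png

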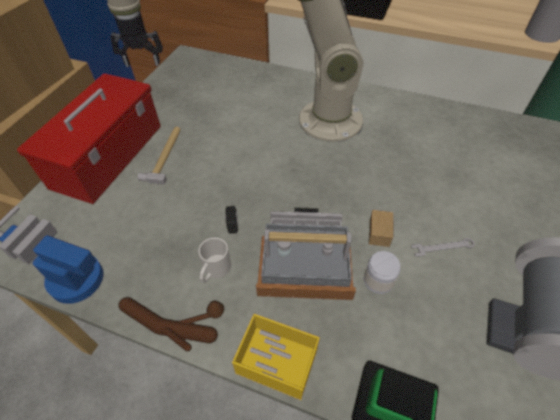

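View pics/top0.png

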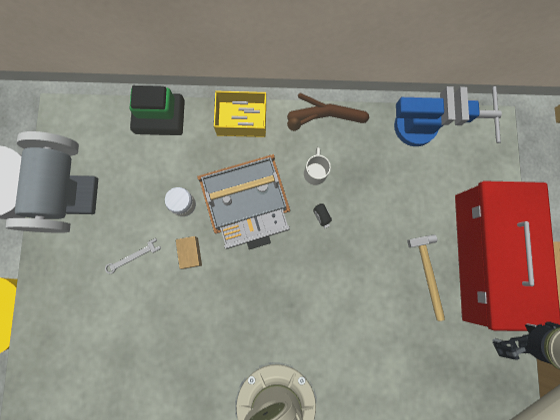

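The top view shows the tote at about (243,195), with its bar running from (210,196) to (275,180) and the black pull near (259,241), facing the robot. I'll enlarge that area to get accurate pixels.

```bash
python3 - <<'E'
from h import *
import pickle
D=pickle.load(open('d.pkl','rb'))
a=cv2.resize(D['top']['pixels'][145:255,190:300],None,fx=5,fy=5,interpolation=cv2.INTER_CUBIC)
cv2.imwrite('pics/t1.png',a)
c=D['top'];im=c['pixels'].astype(int)
b,g,r=im[...,0],im[...,1],im[...,2]
roi=np.zeros(b.shape,bool);roi[165:215,203:282]=1
m=roi&(r-b>50)&(r>170)
n,l,st,ce=cv2.connectedComponentsWithStats(m.astype(np.uint8))
k=1+st[1:,4].argmax();p=np.argwhere(l==k)[:,::-1].astype(np.float32);R=cv2.minAreaRect(p);print('bar',R,st[k])
box=cv2.boxPoints(R);W=[onz(c,*q,149)[:2].round(1) for q in box];print(W, np.mean(W,0))
roi[:]=0;roi[225:255,240:280]=1
m=roi&(im.max(2)<50)
n,l,st,ce=cv2.connectedComponentsWithStats(m.astype(np.uint8))
k=1+st[1:,4].argmax();p=np.argwhere(l==k)[:,::-1].astype(np.float32);R=cv2.minAreaRect(p);print('pull',R,st[k])
print([onz(c,*q,51)[:2].round(1) for q in cv2.boxPoints(R)])
E
```

```text
bar ((241.21437072753906, 186.5207977294922), (5.5199995040893555, 65.80000305175781), 73.73979187011719) [210 175  64  24 347]
[array([608.3, 202.2]), array([666.3,  24.9]), array([650.8,  20.2]), array([593.2, 197.2])] [629.65  111.125]Traceback (most recent call last):
  File "<stdin>", line 16, in <module>
ValueError: attempt to get argmax of an empty sequence
```

View pics/t1.png

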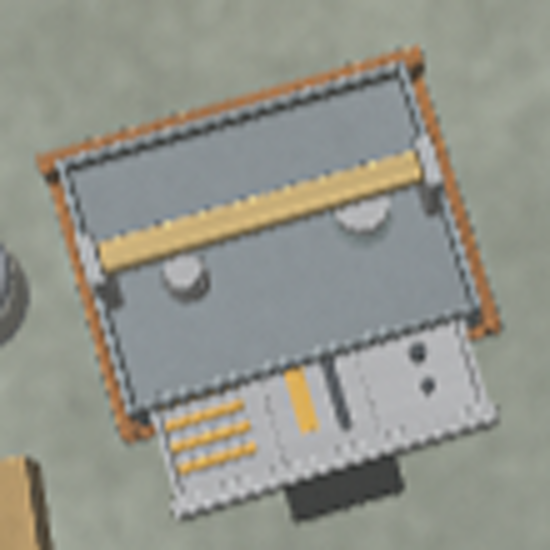

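The crop shows the bar's middle at crop pixel (262,210). The pull's outer edge runs from (298,520) to (402,490). The tin, carton and tape measure all stand clear of where I'll push.

```bash
python3 - <<'E'
from h import *
import pickle
D=pickle.load(open('d.pkl','rb'));c=D['top']
f=lambda u,v:(190+u/5-.4,145+v/5-.4)
X=np.array([.950,.311])
def rel(p,b=np.array([630,111])):
    d=p[:2]-b; return np.round([d@X,-d[0]*X[1]+d[1]*X[0]],1)
for n,u,v,z in [('barL',97,258,149),('barR',420,165,149),('pull l',298,522,37),('pull r',402,490,37),('pulltop l',290,488,51),('pulltop r',398,456,51),('front l',180,518,58),('front r',496,418,58),('rim nl',128,412,86),('rim nr',480,312,86),('rim fl',58,163,86),('rim fr',408,65,86)]:
    p=onz(c,*f(u,v),z);print(n,p.round(1),rel(p))
for n,u,v,z in [('toolbox nl',462,325,0),('tb tl',485,330,150),('tape',322,205,60),('carton',188,240,50),('tin',179,197,90),('mug',317,165,85)]:
    print(n,onz(c,u,v,z).round())
# bar in scene view
s=D['scene'];
for p in ([601,199,149],[659,22,149],[630,111,149]):print(proj(s,p))
im=s['pixels'].astype(int);m=(im[...,2]-im[...,0]>50)&(im[...,2]>170);m[:230]=0;m[245:]=0;m[:,:265]=0;m[:,350:]=0
p=np.argwhere(m);print(p.min(0),p.max(0),p.mean(0))
E
```

```text
barL [599.4 201.4 149. ] [-1.  95.4]
barR [657.7  20.2 149. ] [ -1.9 -94.9]
pull l [459.9  89.4  37. ] [-168.3   32.4]
pull r [480.7  26.3  37. ] [-168.2  -34. ]
pulltop l [479.4  94.2  51. ] [-148.3   30.8]
pulltop r [500.2  29.2  51. ] [-148.8  -37.3]
front l [459.6 159.   58. ] [-146.9   98.6]
front r [523.8 -29.8  58. ] [-144.7 -100.7]
rim nl [519.6 189.   86. ] [-80.6 108.4]
rim nr [584.1 -17.9  86. ] [ -83.7 -108.2]
rim fl [669.4 237.5  86. ] [ 76.8 107.9]
rim fr [736.   28.3  86. ] [  75.  -111.6]
toolbox nl [ 240. -574.    0.]
tb tl [ 246. -563.  150.]
tape [ 597. -131.   60.]
carton [483. 274.  50.]
tin [607. 299.  90.]
mug [ 717. -112.   85.]
(np.float64(345.51044990905973), np.float64(237.30678634080328))
(np.float64(268.7260014780548), np.float64(234.65167375450181))
(np.float64(307.17382140372615), np.float64(236.03377100220675))Traceback (most recent call last):
  File "<stdin>", line 16, in <module>
    return umr_minimum(a, axis, None, out, keepdims, initial, where)
ValueError: zero-size array to reduction operation minimum which has no identity
```

Emit:
send_rows:
  increments:
    - [[0.65, 3.9, 0, 0, 0, 0.08, 0], [0.65, 3.9, 0, 0, 0, 0.08, 0], [0.65, 3.9, 0, 0, 0, 0.08, 0], [0.65, 3.9, 0, 0, 0, 0.08, 0], [2.2, 3.3, 0, 0, 0, 0.08, 0], [2.2, 3.3, 0, 0, 0, 0.08, 0], [2.2, 3.3, 0, 0, 0, 0.08, 0], [2.2, 3.3, 0, 0, 0, 0.08, 0]]
  force: 60

```text
clock: 0.77
ee_pos: [358.8, -285.3, 231.2]
ee_rot: [-3.141, 0.0, 1.045]
force: [0.9, 0.2, 0.4]
opening: 0.2
finger_force: 0.0
```

Emit:
send_rows:
  increments:
    - [[2.2, 3.3, 0, 0, 0, 0.08, 0], [2.2, 3.3, 0, 0, 0, 0.08, 0], [1, 3.4, 0, 0, 0, 0.08, 0], [1, 3.4, 0, 0, 0, 0.08, 0], [1, 3.4, 0, 0, 0, 0.08, 0], [0.6, 3.4, 0, 0, 0, 0.08, 0], [0, 3.4, 0, 0, 0, 0.08, 0], [0, 0, 0, 0, 0, 0, 0]]

```text
clock: 1.43
ee_pos: [438.5, -43.7, 231.4]
ee_rot: [3.141, -0.002, 1.617]
force: [-0.0, 0.3, 0.3]
opening: -0.4
finger_force: 0.0
```

Emit:
send_rows:
  increments:
    - [[0, 3.2, 0, 0, 0, 0.09, 0], [0, 3.2, 0, 0, 0, 0.09, 0], [0, 3, 0, 0, 0, 0.084, 0], [0, 0, -3, 0, 0, 0, 0], [0, 0, -4, 0, 0, 0, 0], [0, 0, -4, 0, 0, 0, 0], [0, 0, -3, 0, 0, 0, 0], [0, 0, 0, 0, 0, 0, 0]]

```text
clock: 2.1
ee_pos: [433.9, 42.1, 85.8]
ee_rot: [-3.132, -0.003, 1.866]
force: [-1.3, -0.4, -0.1]
opening: 0.3
finger_force: 0.0
```

```bash
python3 - <<'E'
from h import *
s=env.get_state();print(s['ee_pos'],s['ee_rot'])
c=cam('top');s=cam('scene')
a=cv2.resize(c['pixels'][150:290,180:320],None,fx=4,fy=4,interpolation=cv2.INTER_CUBIC)
cv2.imwrite('pics/t2.png',a)
E
```

```text
[433.9215093   42.07284006  85.83193247] [-3.13186919 -0.00319749  1.86564333]
```

View pics/t2.png

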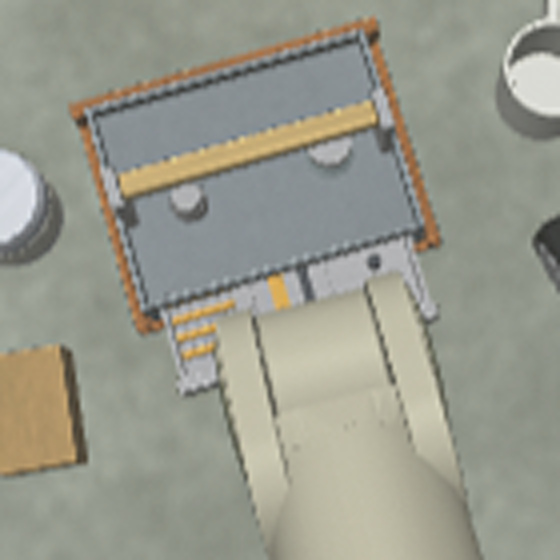

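The picture shows the wrist over the drawer front, hiding the pull. The tote is undisturbed. I'll go on down to the height of the pull.

Emit:
send_rows:
  increments:
    - [[0, 0, -2, 0, 0, 0, 0], [0, 0, -2, 0, 0, 0, 0], [0, 0, 0, 0, 0, 0, 0], [0, 0, 0, 0, 0, 0, 0]]

```text
clock: 2.53
ee_pos: [439.3, 42.8, 52.9]
ee_rot: [3.141, 0.0, 1.866]
force: [0.8, -0.4, 0.5]
opening: 0.2
finger_force: 0.0
```

Emit:
send_rows:
  increments:
    - [[0, 0.7, -1.3, 0, 0, 0.015, 0], [0, 0, 0, 0, 0, 0, 0], [0.48, 0.15, 0, 0, 0, 0, 0], [0.48, 0.15, 0, 0, 0, 0, 0], [0.48, 0.15, 0, 0, 0, 0, 0], [0.48, 0.15, 0, 0, 0, 0, 0], [0.48, 0.15, 0, 0, 0, 0, 0], [0, 0, 0, 0, 0, 0, 0]]

```text
clock: 3.2
ee_pos: [463.8, 57.7, 38.6]
ee_rot: [3.141, -0.0, 1.881]
force: [0.1, -0.1, 0.1]
opening: 0.0
finger_force: 0.0
```

Emit:
send_rows:
  increments:
    - [[0.48, 0.15, 0, 0, 0, 0, 0], [0.48, 0.15, 0, 0, 0, 0, 0], [0.48, 0.15, 0, 0, 0, 0, 0], [0.48, 0.15, 0, 0, 0, 0, 0], [0.48, 0.15, 0, 0, 0, 0, 0], [0.48, 0.15, 0, 0, 0, 0, 0], [0, 0, 0, 0, 0, 0, 0]]

```text
clock: 3.78
ee_pos: [492.5, 66.8, 38.4]
ee_rot: [3.141, -0.0, 1.881]
force: [-0.5, 1.4, 0.7]
opening: 0.1
finger_force: 0.0
```

Emit:
send_rows:
  increments:
    - [[0.48, 0.15, 0, 0, 0, 0, 0], [0.48, 0.15, 0, 0, 0, 0, 0], [0.38, 0.12, 0, 0, 0, 0, 0], [0.19, 0.06, 0, 0, 0, 0, 0], [0.19, 0.06, 0, 0, 0, 0, 0], [0, 0, 0, 0, 0, 0, 0]]

```text
clock: 4.28
ee_pos: [508.9, 71.8, 38.3]
ee_rot: [3.141, -0.0, 1.881]
force: [-0.6, -0.2, -0.0]
opening: -0.2
finger_force: 0.2
```

Emit:
send_rows:
  increments:
    - [[0.19, 0.06, 0, 0, 0, 0, 0], [0.19, 0.06, 0, 0, 0, 0, 0], [0, 0, 0, 0, 0, 0, 0]]

```text
clock: 4.53
ee_pos: [512.9, 73.1, 38.5]
ee_rot: [3.141, -0.0, 1.881]
force: [-0.2, -0.1, 0.2]
opening: -0.2
finger_force: 0.0
```

Emit:
send_rows:
  increments:
    - [[0.19, 0.06, 0, 0, 0, 0, 0], [0.1, 0.03, 0, 0, 0, 0, 0], [0, 0, 0, 0, 0, 0, 0]]

```text
clock: 4.78
ee_pos: [515.3, 73.8, 38.3]
ee_rot: [-3.141, -0.0, 1.881]
force: [-1.2, -0.2, 0.2]
opening: 0.2
finger_force: 0.4
```

Emit:
send_rows:
  increments:
    - [[0.19, 0.06, 0, 0, 0, 0, 0], [0.19, 0.06, 0, 0, 0, 0, 0], [0, 0, 0, 0, 0, 0, 0]]

```text
clock: 5.03
ee_pos: [518.1, 74.6, 38.1]
ee_rot: [-3.139, 0.0, 1.881]
force: [-5.2, -0.8, 3.7]
opening: 0.2
finger_force: 2.7
```

Emit:
send_rows:
  increments:
    - [[0.19, 0.06, 0, 0, 0, 0, 0], [0.1, 0.03, 0, 0, 0, 0, 0], [0, 0, 0, 0, 0, 0, 0]]

```text
clock: 5.28
ee_pos: [519.1, 74.9, 37.7]
ee_rot: [-3.135, 0.0, 1.881]
force: [-12.3, -4.8, 10.0]
opening: -0.2
finger_force: 6.9
```

Emit:
send_rows:
  increments:
    - [[0.19, 0.06, 0, 0, 0, 0, 0], [0.1, 0.03, 0, 0, 0, 0, 0], [0, 0, 0, 0, 0, 0, 0]]

```text
clock: 5.53
ee_pos: [519.3, 74.9, 37.3]
ee_rot: [-3.129, 0.001, 1.881]
force: [-23.8, -7.6, 19.9]
opening: -0.0
finger_force: 12.9
```

Firm stop at about the expected position. I'll back off the way I came, raise the tool and check.

Emit:
send_rows:
  increments:
    - [[0, 0, 0, 0, 0, 0, 0], [-0.48, -0.15, 0, 0, 0, 0, 0], [-0.76, -0.25, 0, 0, 0, 0, 0], [-1.9, -0.6, 0, 0, 0, 0, 0], [-2.9, -0.95, 2, 0, 0, 0, 0], [-1, -0.3, 4, 0, 0, 0, 0], [0, 0, 4, 0, 0, 0, 0.5], [0, 0, 4, 0, 0, 0, 0.6]]

```text
clock: 6.2
ee_pos: [453.1, 54.1, 179.8]
ee_rot: [-3.141, 0.0, 1.881]
force: [1.2, -0.5, -1.0]
opening: 23.5
finger_force: 0.0
```

Emit:
send_rows:
  increments:
    - [[0, 0, 4, 0, 0, 0, 0.6], [0, 0, 4, 0, 0, 0, 0.6], [0, 0, 1, 0, 0, 0, 0.6], [0, 0, 0, 0, 0, 0, 0.6], [0, 0, 0, 0, 0, 0, 0.6]]

```text
clock: 6.62
ee_pos: [454.7, 54.3, 268.5]
ee_rot: [3.14, 0.001, 1.881]
force: [-0.5, -0.5, -0.3]
opening: 51.2
finger_force: 0.0
```

```bash
python3 - <<'E'
from h import *
import pickle
s=env.get_state();print(s['ee_pos'],s['ee_rot'],s['opening'],s['force'])
w=cam('wrist');c=cam('top');k=cam('scene')
pickle.dump((s,w,c,k),open('d2.pkl','wb'))
a=cv2.resize(c['pixels'][150:270,185:305],None,fx=3.3,fy=3.3,interpolation=cv2.INTER_CUBIC)
b=cv2.resize(k['pixels'][195:315,245:365],(396,396),interpolation=cv2.INTER_CUBIC)
cv2.imwrite('pics/t3.png',np.hstack([a,b]));cv2.imwrite('pics/w3.png',w['pixels'])
E
```

```text
[454.71194676  54.32981788 268.50738268] [3.13984395e+00 8.85846254e-04 1.88072929e+00] 51.19710412584199 [-0.53624822 -0.51007271 -0.29614981]
```

View pics/t3.png

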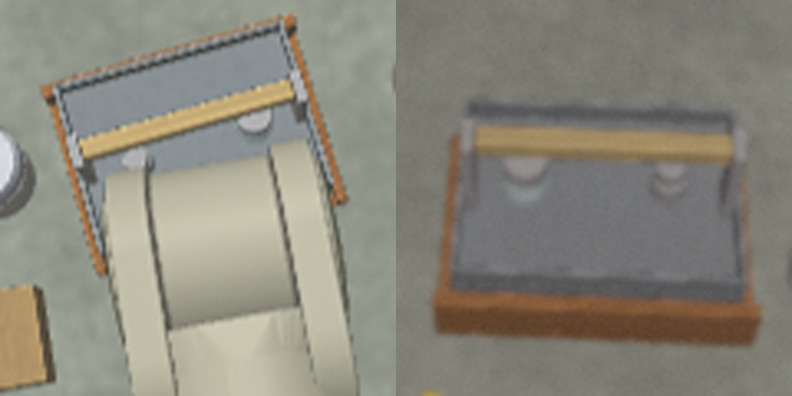

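View pics/w3.png

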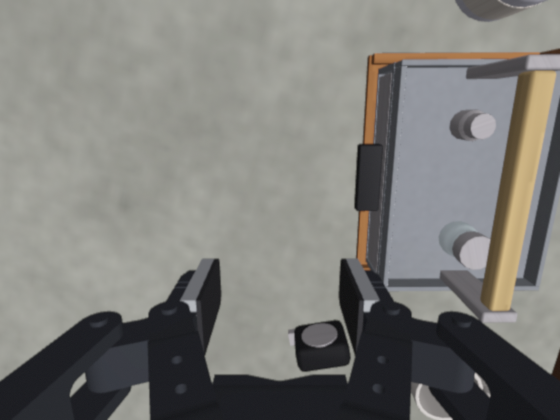

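The wrist view shows the drawer shut, with the pull at (370,177) tight to the tray edge. Jar and socket are upright, and the bar runs from (535,75) to (497,310). Next I'll measure the bar's middle and heading.

```bash
cat >> h.py <<'E'
from scipy.spatial.transform import Rotation as Ro
def wpose(s,w):
    T=np.eye(4);T[:3,:3]=Ro.from_euler('xyz',s['ee_rot']).as_matrix();T[:3,3]=s['ee_pos'];return T@np.array(w['hand_eye'])
def bar(c,z=149):
    im=c['pixels'].astype(int);m=((im[...,2]-im[...,0]>50)&(im[...,2]>170)&(im[...,1]>140)).astype(np.uint8)
    n,l,st,ce=cv2.connectedComponentsWithStats(m)
    k=[i for i in range(1,n) if 60<st[i,4]]
    out=[]
    for i in k:
        p=np.argwhere(l==i)[:,::-1].astype(np.float32);R=cv2.minAreaRect(p);q=cv2.boxPoints(R)
        if max(R[1])/min(R[1])<5: continue
        W=np.array([onz(c,*a,z)[:2] for a in q]);e=[W[1]-W[0],W[2]-W[1]];e=max(e,key=np.linalg.norm)
        out.append((W.mean(0).round(1),np.linalg.norm(e).round(1),np.round(np.arctan(-e[0]/e[1]),3),q.round().tolist()))
    return out
E
python3 - <<'E'
from h import *
import pickle
s,w,c,k=pickle.load(open('d2.pkl','rb'))
w['pose']=wpose(s,w)
for x in (w,c,k):
    print(bar(x))
for u,v,z in [(357,178,44),(536,66,149),(500,314,149),(381,60,86),(385,285,86)]:print(onz(w,u,v,z).round(1))
E
```

```text
[(array([629.5, 111.1]), np.float64(188.5), np.float64(0.302), [[488.0, 309.0], [536.0, 68.0], [556.0, 72.0], [508.0, 313.0]])]
[(array([633.2, 112. ]), np.float64(186.2), np.float64(0.317), [[209.0, 192.0], [272.0, 173.0], [273.0, 179.0], [210.0, 197.0]]), (array([ 407.6, -778.5]), np.float64(164.7), np.float64(1.47), [[554.0, 242.0], [559.0, 242.0], [559.0, 301.0], [554.0, 301.0]]), (array([ 370.9, -422.5]), np.float64(206.1), np.float64(-1.368), [[420.0, 246.0], [425.0, 245.0], [443.0, 319.0], [438.0, 321.0]]), (array([269.3, 718. ]), np.float64(194.2), np.float64(-1.446), [[-0.0, 277.0], [15.0, 277.0], [15.0, 352.0], [0.0, 352.0]])]
[(array([-708.7,  342.3]), np.float64(564.9), np.float64(0.04), [[392.0, 6.0], [393.0, -4.0], [529.0, 14.0], [528.0, 24.0]]), (array([-820.3,  515.7]), np.float64(281.4), np.float64(0.344), [[470.0, 9.0], [470.0, 0.0], [535.0, 0.0], [535.0, 9.0]]), (array([-549.1,  343.4]), np.float64(786.1), np.float64(-0.018), [[360.0, 20.0], [363.0, 4.0], [561.0, 36.0], [558.0, 52.0]]), (array([861. , 141.5]), np.float64(139.5), np.float64(-0.001), [[255.0, 315.0], [255.0, 314.0], [318.0, 337.0], [318.0, 338.0]])]
[532.2  78.3  44. ]
[592.8 201.6 149. ]
[661.   18.8 149. ]
[503.  184.6  86. ]
[588.2 -11.3  86. ]
```

Emit:
send_rows:
  increments:
    - [[3.5, 1.14, 0, 0, 0, 0, 0.7], [3.5, 1.14, 0, 0, 0, 0, 0.7], [3.5, 1.14, 0, 0, 0, 0, 0.7], [3.5, 1.14, 0, 0, 0, 0, 0.7], [3.6, 1.14, 0, 0, 0, 0, 0.7], [0, 0, -3, 0, 0, 0, 0.7], [0, 0, -3, 0, 0, 0, 0.7], [0, 0, 0, 0, 0, 0, 0.7]]

```text
clock: 7.43
ee_pos: [627.4, 110.8, 199.4]
ee_rot: [-3.129, -0.003, 1.882]
force: [-1.4, -0.6, -1.4]
opening: 59.4
finger_force: 0.0
```

```bash
python3 - <<'E'
from h import *
s=env.get_state();w=cam('wrist');w['pose']=wpose(s,w);print(s['ee_pos'],s['ee_rot'],bar(w));cv2.imwrite('pics/w4.png',w['pixels'])
E
```

```text
[627.36809867 110.80692787 199.35598023] [-3.12891089e+00 -2.70870093e-03  1.88206173e+00] [(array([630.4, 111.4]), np.float64(187.1), np.float64(0.33), [[273.0, 61.0], [302.0, 61.0], [302.0, 370.0], [273.0, 370.0]]), (array([811.9,  85.1]), np.float64(20.8), np.float64(-1.57), [[530.0, 353.0], [531.0, 349.0], [560.0, 357.0], [559.0, 362.0]])]
```

View pics/w4.png

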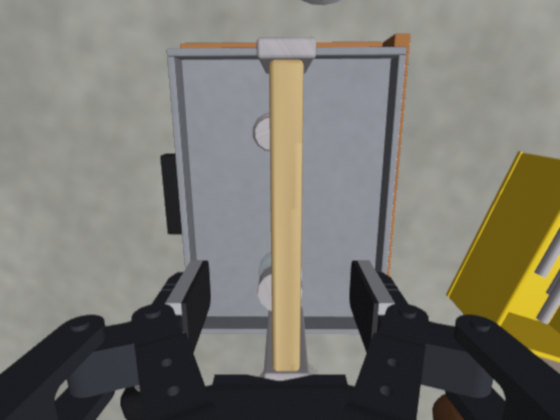

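The bar, at columns 273–302, lies centred between the open fingers (about 208 to 352), and the jar and socket are clear of them. I'll go down.

Emit:
send_rows:
  increments:
    - [[0, 0, -2, 0, 0, 0, 0.7], [0, 0, -2.5, 0, 0, 0, 0.7], [0, 0, -2.5, 0, 0, 0, 0.7], [0, 0, 0, 0, 0, 0, 0.7], [0, 0, 0, 0, 0, 0, 0.7], [0, 0, 0, 0, 0, 0, 0.7]]

```text
clock: 7.98
ee_pos: [631.2, 111.5, 140.9]
ee_rot: [3.139, 0.0, 1.881]
force: [-0.5, -0.1, 0.9]
opening: 59.6
finger_force: 0.0
```

Emit:
send_rows:
  increments:
    - [[0, 0, -1, 0, 0, 0, 0.7], [0, 0, -1.1, 0, 0, 0, 0.7], [0, 0, 0, 0, 0, 0, 0.7], [0, 0, 0, 0, 0, 0, 0.4], [0, 0, 0, 0, 0, 0, 0.3], [0, 0, 0, 0, 0, 0, 0.2], [0, 0, 0, 0, 0, 0, 0], [0, 0, 0, 0, 0, 0, 0]]
  force: 100

```text
clock: 8.65
ee_pos: [630.4, 111.4, 117.9]
ee_rot: [3.141, 0.0, 1.881]
force: [-3.3, -0.8, 4.0]
opening: 16.8
finger_force: 98.6
```

Emit:
send_rows:
  increments:
    - [[0, 0, 0, 0, 0, 0, 0], [0, 0, 0, 0, 0, 0, 0], [0, 0, 0, 0, 0, 0, 0], [0, 0, 0, 0, 0, 0, 0]]

```text
clock: 8.98
ee_pos: [630.4, 111.4, 117.9]
ee_rot: [3.141, 0.0, 1.881]
force: [-2.7, -1.0, 5.4]
opening: 16.7
finger_force: 98.8
```

Emit:
send_rows:
  increments:
    - [[-0.1, -0.03, 0.1, 0, 0, 0, 0], [-0.1, -0.03, 0.2, 0, 0, 0, 0], [0, 0, 0.3, 0, 0, 0, 0], [0, 0, 0.4, 0, 0, 0, 0], [0, 0, 0.4, 0, 0, 0, 0], [0, 0, 0.4, 0, 0, 0, 0], [0, 0, 0.2, 0, 0, 0, 0], [0, 0, 0, 0, 0, 0, 0]]

```text
clock: 9.65
ee_pos: [628.8, 110.9, 138.1]
ee_rot: [3.14, 0.0, 1.881]
force: [0.5, -0.4, -8.2]
opening: 16.5
finger_force: 97.7
```

Emit:
send_rows:
  increments:
    - [[0, 0, 0.2, 0, 0, 0, 0], [0, 0, 0.4, 0, 0, 0, 0], [0, 0, 0.5, 0, 0, 0, 0], [0, 0, 0.5, 0, 0, 0, 0], [0, 0, 0.5, 0, 0, 0, 0], [0, 0, 0.5, 0, 0, 0, 0], [0, 0, 0.4, 0, 0, 0, 0], [0, 0, 0.2, 0, 0, 0, 0]]

```text
clock: 10.32
ee_pos: [628.7, 110.9, 170.3]
ee_rot: [3.14, 0.0, 1.881]
force: [0.8, 0.8, -8.0]
opening: 16.9
finger_force: 97.8
```

```bash
python3 - <<'E'
from h import *
s=env.get_state();print(s['force'],s['wrist_torque'],s['opening'],s['ee_pos'])
k=cam('scene');w=cam('wrist')
b=cv2.resize(k['pixels'][185:315,240:370],(420,420),interpolation=cv2.INTER_CUBIC)
cv2.imwrite('pics/s5.png',np.hstack([b,cv2.resize(w['pixels'],(375,281))[np.r_[0:281,np.zeros(139,int)]]]))
E
```

```text
[ 0.8107398   0.75780433 -7.95519956] [-0.01138522 -0.00365323  0.01072121] 16.88935876884603 [628.68136271 110.87072342 170.31208782]
```

View pics/s5.png

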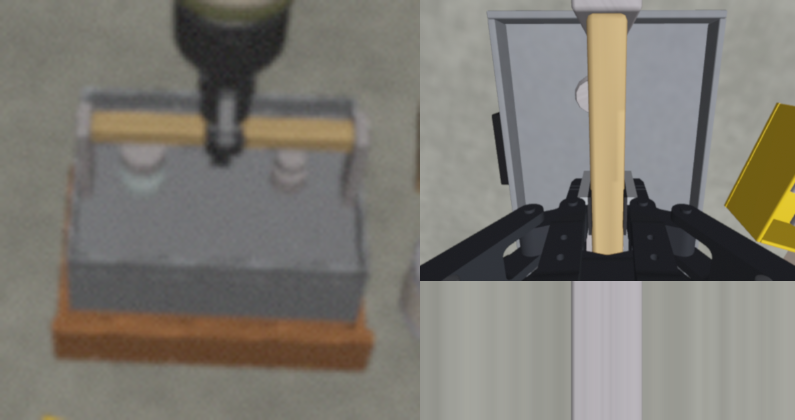

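The tote hangs level at about 50 mm, with the jar (left) and socket (right) standing under the bar and the drawer shut. I'll lift it another 50 mm.

Emit:
send_rows:
  increments:
    - [[0, 0, 0.3, 0, 0, 0, 0], [0, 0, 0.6, 0, 0, 0, 0], [0, 0, 0.9, 0, 0, 0, 0], [0, 0, 1, 0, 0, 0, 0], [0, 0, 0.9, 0, 0, 0, 0], [0, 0, 0.6, 0, 0, 0, 0], [0, 0, 0.4, 0, 0, 0, 0], [0, 0, 0.2, 0, 0, 0, 0]]

```text
clock: 11.08
ee_pos: [628.7, 110.9, 219.4]
ee_rot: [3.14, 0.0, 1.881]
force: [0.2, -2.0, -8.5]
opening: 16.7
finger_force: 98.3
```

Emit:
send_rows:
  increments:
    - [[0, 0, 0, 0, 0, 0, 0], [0, 0, 0, 0, 0, 0, 0], [0, 0, 0, 0, 0, 0, 0], [0, 0, 0, 0, 0, 0, 0], [0, 0, 0, 0, 0, 0, 0], [0, 0, 0, 0, 0, 0, 0], [0, 0, 0, 0, 0, 0, 0], [0, 0, 0, 0, 0, 0, 0]]

```text
clock: 11.75
ee_pos: [628.3, 110.7, 218.2]
ee_rot: [-3.141, -0.0, 1.881]
force: [1.1, -3.3, -7.1]
opening: 16.3
finger_force: 100.5
```

```bash
python3 - <<'E'
from h import *
k=cam('scene');w=cam('wrist')
b=cv2.resize(k['pixels'][165:315,230:380],(420,420),interpolation=cv2.INTER_CUBIC)
cv2.imwrite('pics/s6.png',np.hstack([b,cv2.copyMakeBorder(cv2.resize(w['pixels'],(375,281)),0,139,0,0,0)]))
E
```

```text
(no output)
```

View pics/s6.png

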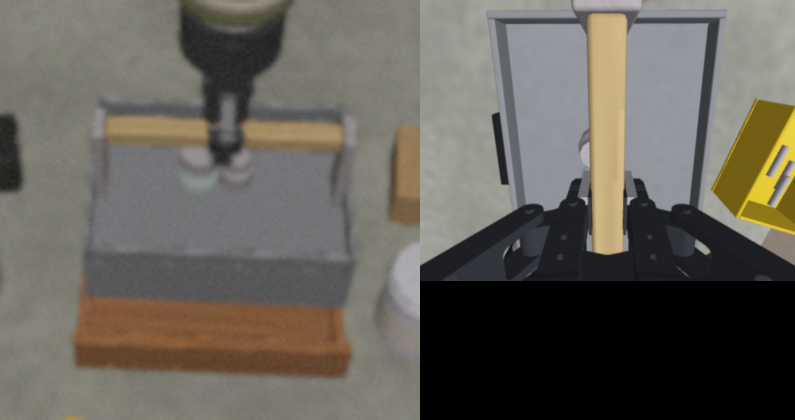

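The tote is still level and about 100 mm up. But the jar and socket have slid inward along the tray to the fingers, at left-crop pixels (198,165) and (236,168), though both are still standing. I'll check whether anything is still moving.

```bash
python3 - <<'E'
from h import *
P=[]
for i in range(8):
    s=env.get_state();k=cam('scene')['pixels'];P.append(k[165:315,230:380].astype(int));
    print(round(s['clock'],2),s['ee_pos'].round(1),s['force'].round(1),s['wrist_torque'].round(2),abs(s['qvel']).max().round(4),round(s['opening'],1),np.abs(P[-1]-P[0]).mean().round(2))
d=lambda i,j,sl:np.abs(P[i]-P[j])[sl].mean().round(2)
jar=(slice(48,72),slice(60,95));ref=(slice(70,95),slice(100,120))
print([d(0,i,jar) for i in range(8)],[d(0,i,ref) for i in range(8)])
w=cam('wrist')['pixels']
b=cv2.resize(np.mean(P[4:],0).astype(np.uint8)[30:90,40:110],(490,420),interpolation=cv2.INTER_CUBIC)
cv2.imwrite('pics/s7.png',np.hstack([b,cv2.copyMakeBorder(cv2.resize(w[130:380,200:390],(300,395)),0,25,0,0,0)]))
E
```

```text
11.85 [628.3 110.7 218.3] [-1.   2.8 -7.7] [-1.37 -0.63  0.03] 0.1234 16.5 0.0
11.9 [628.4 110.8 218.3] [-0.1  2.3 -8.4] [ 0.75  0.17 -0.01] 0.0815 16.4 1.8
11.95 [628.4 110.7 218.3] [-0.3 -1.2 -8.4] [1.87 0.69 0.04] 0.1716 16.6 1.81
12.0 [628.4 110.7 218.3] [ 1.9 -3.4 -8. ] [0.64 0.27 0.12] 0.0491 16.5 1.83
12.05 [628.4 110.7 218.3] [ 0.6 -1.1 -8.4] [-1.42 -0.52  0.01] 0.139 16.7 1.83
12.1 [628.3 110.7 218.3] [-0.6  1.6 -9.3] [-1.6  -0.73 -0.04] 0.1454 16.8 1.82
12.15 [628.3 110.8 218.3] [-0.2  2.6 -8.5] [ 0.15 -0.    0.02] 0.0284 16.4 1.84
12.2 [628.3 110.7 218.3] [-0.9  0.2 -7.9] [ 1.79  0.65 -0.  ] 0.171 16.6 1.84
[np.float64(0.0), np.float64(1.93), np.float64(1.82), np.float64(1.96), np.float64(2.06), np.float64(2.14), np.float64(2.33), np.float64(2.48)] [np.float64(0.0), np.float64(1.7), np.float64(1.6), np.float64(1.62), np.float64(1.67), np.float64(1.67), np.float64(1.7), np.float64(1.68)]
```

View pics/s7.png

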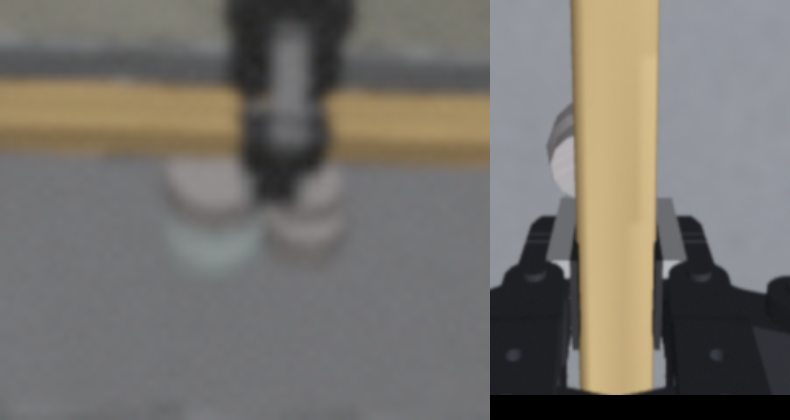

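The wrist torque is oscillating at about ±1.8 N m, so the stiff grip is vibrating, and that is walking the jar and socket. I'll ease the grip and see if it settles.

Emit:
send_rows:
  increments:
    - [[0, 0, 0, 0, 0, 0, 0], [0, 0, 0, 0, 0, 0, 0], [0, 0, 0, 0, 0, 0, 0], [0, 0, 0, 0, 0, 0, 0]]
  force: 50

```text
clock: 12.63
ee_pos: [628.4, 110.7, 218.3]
ee_rot: [-3.142, 0.0, 1.881]
force: [0.8, -1.9, -8.2]
opening: 16.6
finger_force: 100.5
```

```bash
cat > mon.py <<'E'
from h import *
for i in range(6):
    s=env.get_state();cam('top')
    print(round(s['clock'],2),s['ee_pos'].round(1),s['force'].round(1),s['wrist_torque'].round(2),s['qvel'].round(3),round(s['opening'],1),s['finger_force'].round(0))
E
python3 mon.py
```

```text
Traceback (most recent call last):
  File "mon.py", line 4, in <module>
    print(round(s['clock'],2),s['ee_pos'].round(1),s['force'].round(1),s['wrist_torque'].round(2),s['qvel'].round(3),round(s['opening'],1),s['finger_force'].round(0))
                                                                                                                                           ^^^^^^^^^^^^^^^^^^^^^^^
AttributeError: 'float' object has no attribute 'round'
```

```bash
sed -i "s/s\['finger_force'\].round(0)/round(s['finger_force'])/" mon.py; python3 mon.py
```

```text
12.68 [628.4 110.7 218.3] [-0.2 -0.1 -8.3] [-1.83 -0.65 -0.  ] [ 0.001  0.001 -0.019  0.006  0.171  0.012  0.004] 16.7 101
12.73 [628.4 110.7 218.3] [-0.6  2.7 -8.9] [-1.16 -0.5   0.01] [ 0.003  0.003 -0.017  0.002  0.102 -0.    -0.006] 16.9 101
12.78 [628.4 110.7 218.3] [-1.2  2.9 -7.8] [1.05 0.35 0.01] [ 0.001  0.     0.006 -0.002 -0.104 -0.013 -0.007] 16.7 101
12.83 [628.4 110.7 218.3] [ 0.9 -1.7 -8.4] [1.81 0.7  0.02] [ 0.001 -0.002  0.021 -0.004 -0.172 -0.01  -0.003] 16.6 101
12.88 [628.3 110.7 218.3] [ 1.3 -3.  -6.9] [0.48 0.28 0.05] [-0.003 -0.002  0.01  -0.    -0.033  0.003  0.006] 16.3 101
12.93 [628.3 110.7 218.3] [-0.6 -1.1 -8.3] [-1.42 -0.53 -0.03] [-0.    -0.    -0.012  0.002  0.14   0.015  0.006] 16.4 101
```

Emit:
send_rows:
  increments:
    - [[0, 0, 0, 0, 0, 0, 0.05], [0, 0, 0, 0, 0, 0, 0.05], [0, 0, 0, 0, 0, 0, 0.05], [0, 0, 0, 0, 0, 0, 0.05]]
  force: 50

```text
clock: 13.32
ee_pos: [628.4, 110.7, 218.3]
ee_rot: [-3.142, -0.0, 1.881]
force: [0.4, -0.1, -7.5]
opening: 16.4
finger_force: 100.6
```

```bash
python3 mon.py
```

```text
13.32 [628.4 110.7 218.3] [ 0.4 -0.1 -7.5] [-1.79 -0.61 -0.01] [ 0.003  0.    -0.017  0.005  0.172  0.011  0.003] 16.4 101
13.37 [628.3 110.8 218.3] [-1.4  2.8 -7.9] [-1.05 -0.5  -0.03] [ 0.002  0.001 -0.016  0.002  0.088 -0.002 -0.006] 16.4 101
13.42 [628.4 110.7 218.3] [-0.9  1.  -7.9] [0.97 0.37 0.  ] [ 0.003 -0.001  0.008 -0.002 -0.102 -0.012 -0.007] 17.0 101
13.47 [628.3 110.7 218.3] [ 0.6 -1.7 -9.1] [1.9  0.66 0.05] [-0.002 -0.002  0.02  -0.004 -0.174 -0.009 -0.001] 16.5 101
13.52 [628.4 110.7 218.3] [ 2.5 -2.1 -8.9] [ 0.57  0.32 -0.02] [-0.004 -0.001  0.01  -0.004 -0.042  0.002  0.007] 16.5 101
13.57 [628.4 110.7 218.3] [ 0.7 -0.7 -8.3] [-1.37 -0.49 -0.  ] [-0.004  0.002 -0.008  0.002  0.131  0.014  0.006] 16.4 101
```

Emit:
send_rows:
  increments:
    - [[0, 0, -0.3, 0, 0, 0, 0], [0, 0, -0.6, 0, 0, 0, 0], [0, 0, -0.7, 0, 0, 0, 0], [0, 0, -0.6, 0, 0, 0, 0], [0, 0, -0.4, 0, 0, 0, 0], [0, 0, -0.2, 0, 0, 0, 0], [0, 0, 0, 0, 0, 0, 0], [0, 0, 0, 0, 0, 0, 0]]

```text
clock: 14.28
ee_pos: [628.4, 110.7, 190.3]
ee_rot: [-3.141, -0.0, 1.881]
force: [1.9, -2.6, -6.8]
opening: 16.6
finger_force: 100.8
```

```bash
python3 mon.py
```

```text
14.28 [628.4 110.7 190.3] [ 1.9 -2.6 -6.8] [ 0.65  0.35 -0.08] [-0.004 -0.009  0.01  -0.01  -0.046  0.003  0.007] 16.6 101
14.33 [628.5 110.8 190.6] [ 0.8 -1.5 -8. ] [-1.17 -0.36 -0.04] [-0.003 -0.004 -0.01  -0.003  0.12   0.016  0.008] 16.5 101
14.38 [628.6 110.8 190.7] [-0.5  1.9 -8.2] [-1.88 -0.69 -0.01] [-0.    -0.    -0.02   0.002  0.175  0.01   0.   ] 16.3 101
14.43 [628.6 110.8 190.8] [-1.   2.1 -9. ] [-0.6  -0.35 -0.01] [ 0.003 -0.    -0.013  0.001  0.055 -0.001 -0.007] 16.6 101
14.48 [628.6 110.8 190.7] [-0.9  1.7 -8.5] [1.15 0.39 0.04] [ 0.004  0.001  0.009 -0.001 -0.11  -0.013 -0.008] 16.8 101
14.53 [628.5 110.8 190.7] [ 0.3 -1.4 -7.7] [ 1.86  0.71 -0.04] [-0.003 -0.002  0.02  -0.004 -0.179 -0.012 -0.002] 16.3 101
```

The vibration persists and the grip won't relax while it's loaded. I'll set the tote back in its cradle and regrip more softly.

Emit:
send_rows:
  increments:
    - [[0, 0, -0.4, 0, 0, 0, 0], [0, 0, -0.8, 0, 0, 0, 0], [0, 0, -1, 0, 0, 0, 0], [0, 0, -1, 0, 0, 0, 0], [0, 0, -0.8, 0, 0, 0, 0], [0, 0, -0.5, 0, 0, 0, 0], [0, 0, -0.3, 0, 0, 0, 0], [0, 0, -0.2, 0, 0, 0, 0]]

```text
clock: 15.25
ee_pos: [628.2, 110.6, 139.6]
ee_rot: [-3.141, -0.0, 1.881]
force: [0.8, -1.5, -7.6]
opening: 16.8
finger_force: 100.5
```

Emit:
send_rows:
  increments:
    - [[0, 0, -0.3, 0, 0, 0, 0], [0, 0, -0.3, 0, 0, 0, 0], [0, 0, -0.3, 0, 0, 0, 0], [0, 0, -0.3, 0, 0, 0, 0], [0, 0, -0.3, 0, 0, 0, 0], [0, 0, -0.3, 0, 0, 0, 0], [0, 0, -0.2, 0, 0, 0, 0], [0, 0, -0.1, 0, 0, 0, 0]]

```text
clock: 15.92
ee_pos: [628.2, 110.6, 118.8]
ee_rot: [-3.141, -0.0, 1.881]
force: [-0.4, -0.4, -8.6]
opening: 16.9
finger_force: 100.3
```

```bash
python3 mon.py
```

```text
15.92 [628.2 110.6 118.8] [-0.4 -0.4 -8.6] [-1.77 -0.67 -0.04] [-0.     0.007 -0.015  0.014  0.176  0.003  0.002] 16.9 100
15.97 [628.2 110.7 118.8] [ 0.1  2.1 -7.9] [-0.55 -0.25 -0.01] [ 0.004 -0.002 -0.013 -0.003  0.041  0.006 -0.008] 16.7 100
16.02 [628.3 110.7 119.1] [ 0.1 -0.5 -8.7] [1.74 0.59 0.07] [ 0.001 -0.005  0.015 -0.01  -0.167 -0.016 -0.006] 16.7 100
16.07 [628.4 110.7 119.3] [ 0.7 -3.3 -8.3] [0.89 0.42 0.04] [-0.002 -0.006  0.011 -0.007 -0.074 -0.003  0.008] 16.6 100
16.12 [628.5 110.7 119.4] [ 0.8 -0.7 -7.7] [-1.55 -0.59  0.01] [-0.002 -0.002 -0.012  0.     0.155  0.021  0.008] 16.6 100
16.17 [628.5 110.8 119.5] [-1.4  2.4 -8.6] [-1.06 -0.48 -0.02] [ 0.002  0.001 -0.014  0.003  0.099  0.004 -0.009] 16.4 100
```

Emit:
send_rows:
  increments:
    - [[0, 0, -0.1, 0, 0, 0, 0], [0, 0, -0.1, 0, 0, 0, 0], [0, 0, -0.1, 0, 0, 0, 0], [0, 0, 0, 0, 0, 0, 0], [0, 0, 0, 0, 0, 0, 0]]

```text
clock: 16.63
ee_pos: [628.6, 110.8, 117.9]
ee_rot: [3.14, 0.001, 1.881]
force: [-4.9, -2.0, 4.2]
opening: 16.5
finger_force: 103.1
```

```bash
python3 mon.py
```

```text
16.63 [628.6 110.8 117.9] [-4.9 -2.   4.2] [-0.35  1.08  0.07] [0.002 0.    0.001 0.    0.    0.001 0.   ] 16.5 103
16.68 [628.6 110.8 117.9] [-5.1 -1.7  4.1] [-0.36  1.07  0.05] [-0.001 -0.001  0.    -0.001 -0.    -0.     0.001] 16.4 103
16.73 [628.6 110.8 117.9] [-5.  -2.   4.2] [-0.36  1.06  0.  ] [ 0.    -0.002  0.     0.     0.    -0.    -0.001] 16.1 103
16.78 [628.6 110.7 117.9] [-4.6 -1.3  3.6] [-0.32  1.09  0.07] [-0.    -0.    -0.001 -0.003 -0.001  0.     0.001] 16.3 103
16.83 [628.6 110.8 117.9] [-5.8 -1.2  3.5] [-0.38  1.09  0.03] [-0.     0.    -0.001  0.    -0.001 -0.    -0.   ] 16.6 103
16.88 [628.6 110.8 117.9] [-3.9 -2.   3.8] [-0.34  1.08  0.07] [-0.001 -0.001  0.002 -0.001  0.002 -0.     0.001] 16.2 103
```

Seated and quiet. I'll open and regrip at 25 N.

Emit:
send_rows:
  increments:
    - [[0, 0, 0, 0, 0, 0, 0.4], [0, 0, 0, 0, 0, 0, 0.4], [0, 0, 0, 0, 0, 0, 0.4], [0, 0, 0, 0, 0, 0, 0.4], [0, 0, 0, 0, 0, 0, 0.3], [0, 0, 0, 0, 0, 0, 0.3]]
  force: 25

```text
clock: 17.43
ee_pos: [628.5, 110.7, 116.4]
ee_rot: [3.141, -0.0, 1.881]
force: [-0.2, -0.4, -0.3]
opening: 26.0
finger_force: 0.0
```

Emit:
send_rows:
  increments:
    - [[0, 0, 0, 0, 0, 0, 0.15], [0, 0, 0, 0, 0, 0, 0.1], [0, 0, 0, 0, 0, 0, 0], [0, 0, 0, 0, 0, 0, 0], [0, 0, 0, 0, 0, 0, 0], [0, 0, 0, 0, 0, 0, 0], [0, 0, 0, 0, 0, 0, 0]]
  force: 25

```text
clock: 18.02
ee_pos: [628.6, 110.8, 116.3]
ee_rot: [3.141, -0.0, 1.881]
force: [2.7, 0.8, 0.0]
opening: 17.9
finger_force: 28.2
```

```bash
python3 mon.py|tail -2
```

```text
18.22 [628.5 110.8 116.3] [ 3.8  0.7 -2. ] [ 0.24 -0.66 -0.01] [ 0.    -0.001  0.    -0.001  0.    -0.    -0.   ] 17.4 28
18.27 [628.5 110.8 116.3] [ 3.7  1.1 -1.2] [ 0.17 -0.73  0.01] [ 0.     0.    -0.    -0.001  0.     0.     0.   ] 17.4 28
```

Emit:
send_rows:
  increments:
    - [[0, 0, 0.1, 0, 0, 0, 0], [0, 0, 0.2, 0, 0, 0, 0], [0, 0, 0.4, 0, 0, 0, 0], [0, 0, 0.5, 0, 0, 0, 0], [0, 0, 0.6, 0, 0, 0, 0], [0, 0, 0.6, 0, 0, 0, 0], [0, 0, 0.4, 0, 0, 0, 0], [0, 0, 0.2, 0, 0, 0, 0]]

```text
clock: 18.98
ee_pos: [628.8, 110.9, 147.5]
ee_rot: [3.14, 0.0, 1.881]
force: [-0.5, 0.4, -8.1]
opening: 17.8
finger_force: 27.2
```

```bash
python3 mon.py;python3 mon.py
```

```text
18.98 [628.8 110.9 147.5] [-0.5  0.4 -8.1] [-0.04  0.01  0.03] [ 0.    -0.011 -0.003 -0.02  -0.01   0.035  0.008] 17.8 27
19.03 [628.8 110.9 147.6] [ 0.   0.6 -6.7] [ 0.05 -0.1   0.02] [-0.001  0.006  0.003  0.009  0.003 -0.014 -0.003] 17.7 27
19.08 [628.6 110.8 147. ] [ 0.3 -0.1 -8.5] [ 0.02  0.02 -0.  ] [-0.001  0.009  0.004  0.013  0.002 -0.009 -0.001] 17.3 27
19.13 [628.4 110.7 146.5] [-0.   0.1 -8.7] [-0.05 -0.05  0.  ] [-0.001  0.008  0.005  0.01   0.002 -0.004  0.001] 17.6 27
19.18 [628.2 110.6 146.1] [-0.1 -0.1 -7.4] [ 0.02 -0.    0.01] [ 0.     0.006  0.001  0.005 -0.001 -0.001  0.001] 17.3 27
19.23 [628.1 110.6 146. ] [-0.2  0.4 -7.7] [ 0.05 -0.02 -0.04] [ 0.001  0.005  0.     0.003 -0.001 -0.001 -0.001] 17.3 27
19.28 [628.1 110.6 145.9] [ 0.4 -0.2 -7.9] [-0.03 -0.02 -0.05] [ 0.     0.001 -0.    -0.    -0.002  0.    -0.001] 17.5 27
19.33 [628.1 110.6 145.8] [ 0.2 -0.9 -8.4] [-0.02  0.02  0.01] [ 0.002 -0.001  0.    -0.002 -0.     0.002  0.002] 17.4 27
19.38 [628.2 110.6 145.9] [ 0.8 -0.4 -7.7] [ 0.   -0.02 -0.03] [-0.002  0.002  0.001 -0.003  0.001 -0.    -0.001] 17.6 27
19.43 [628.2 110.7 146. ] [ 0.3 -0.  -8.1] [ 0.05  0.01 -0.04] [ 0.002 -0.003 -0.    -0.001 -0.     0.002  0.001] 17.6 27
19.48 [628.2 110.7 146. ] [ 0.9  0.2 -7.5] [-0.01 -0.07  0.07] [ 0.    -0.     0.001 -0.002  0.001 -0.001  0.001] 17.6 27
19.53 [628.2 110.7 146.1] [ 0.4  0.4 -8. ] [-0.    0.    0.04] [ 0.    -0.    -0.    -0.002 -0.001 -0.    -0.001] 17.5 27
```

Quiet now. I'll lift the remaining 65 mm or so gently.

Emit:
send_rows:
  increments:
    - [[0, 0, 0.1, 0, 0, 0, 0], [0, 0, 0.3, 0, 0, 0, 0], [0, 0, 0.5, 0, 0, 0, 0], [0, 0, 0.6, 0, 0, 0, 0], [0, 0, 0.6, 0, 0, 0, 0], [0, 0, 0.6, 0, 0, 0, 0], [0, 0, 0.6, 0, 0, 0, 0], [0, 0, 0.6, 0, 0, 0, 0]]

```text
clock: 20.25
ee_pos: [628.5, 110.8, 186.2]
ee_rot: [3.141, 0.0, 1.881]
force: [0.1, 0.4, -8.1]
opening: 17.4
finger_force: 27.2
```

Emit:
send_rows:
  increments:
    - [[0, 0, 0.6, 0, 0, 0, 0], [0, 0, 0.6, 0, 0, 0, 0], [0, 0, 0.6, 0, 0, 0, 0], [0, 0, 0.4, 0, 0, 0, 0], [0, 0, 0.3, 0, 0, 0, 0], [0, 0, 0.1, 0, 0, 0, 0], [0, 0, 0, 0, 0, 0, 0], [0, 0, 0, 0, 0, 0, 0]]

```text
clock: 20.92
ee_pos: [628.2, 110.6, 211.0]
ee_rot: [-3.141, -0.0, 1.881]
force: [0.9, -0.0, -9.2]
opening: 17.3
finger_force: 27.2
```

Emit:
send_rows:
  increments:
    - [[0, 0, 0, 0, 0, 0, 0], [0, 0, 0, 0, 0, 0, 0], [0, 0, 0, 0, 0, 0, 0], [0, 0, 0, 0, 0, 0, 0], [0, 0, 0, 0, 0, 0, 0], [0, 0, 0, 0, 0, 0, 0], [0, 0, 0, 0, 0, 0, 0], [0, 0, 0, 0, 0, 0, 0]]

```text
clock: 21.58
ee_pos: [628.4, 110.7, 211.3]
ee_rot: [-3.142, -0.0, 1.881]
force: [-0.1, -0.4, -7.7]
opening: 17.2
finger_force: 27.2
```

```bash
python3 mon.py; python3 - <<'E'
from h import *
s=env.get_state();w=cam('wrist');c=cam('scene');w['pose']=wpose(s,w)
print(bar(w,249-9+9))
# light-grey/bright blobs near bar = jar and socket tops in scene view
im=c['pixels'];sub=cv2.cvtColor(im[165:260,230:380],cv2.COLOR_BGR2GRAY)
g=cv2.cvtColor(im,cv2.COLOR_BGR2HSV)[165:260,230:380]
m=((g[...,2]>130)&(g[...,1]<60)).astype(np.uint8)
n,l,st,ce=cv2.connectedComponentsWithStats(m)
for i in range(1,n):
    if st[i,4]>12: print((ce[i]+[230,165]).round(1),st[i])
# bar tilt: ends in scene image
h=((im[...,2].astype(int)-im[...,0]>35)&(im[...,2]>120))[195:225,255:365]
p=np.argwhere(h)[:,::-1]+[255,195];print(len(p),cv2.fitLine(p.astype(np.float32),cv2.DIST_HUBER,0,.01,.01).ravel())
a=proj(c,[628-.305*-80,111-.952*80,240]);b=proj(c,[628-.305*80,111+.952*80,240]);print(a,b,(b[1]-a[1])/(b[0]-a[0]))
E
```

```text
21.58 [628.4 110.7 211.3] [-0.1 -0.4 -7.7] [ 0.07 -0.04  0.01] [-0.     0.001  0.002 -0.001 -0.001  0.    -0.001] 17.2 27
21.63 [628.4 110.7 211.3] [-0.6  0.  -8.4] [-0.01 -0.    0.05] [-0.001 -0.     0.001  0.001 -0.001  0.     0.   ] 17.9 27
21.68 [628.4 110.7 211.3] [-0.5 -0.4 -8.5] [0.08 0.01 0.05] [-0.    -0.001 -0.001 -0.    -0.001  0.001 -0.001] 18.1 27
21.73 [628.3 110.7 211.3] [ 0.4 -0.2 -9.4] [-0.06 -0.02 -0.01] [-0.     0.001 -0.     0.     0.001 -0.002 -0.   ] 17.5 27
21.78 [628.4 110.7 211.3] [-1.1 -0.2 -8.3] [ 0.03 -0.02 -0.03] [ 0.001  0.     0.     0.001  0.    -0.     0.003] 17.8 27
21.83 [628.4 110.7 211.3] [-0.2  0.1 -8.1] [0.   0.01 0.04] [-0.001 -0.001  0.002  0.001  0.002  0.001  0.   ] 17.9 27
[(array([617.6, 143.7]), np.float64(116.4), np.float64(0.334), [[255.0, 20.0], [309.0, 20.0], [309.0, 379.0], [255.0, 379.0]]), (array([708.4, 149.6]), np.float64(19.9), np.float64(0.092), [[533.0, 313.0], [558.0, 261.0], [564.0, 263.0], [538.0, 316.0]])]
[251.4 171.7] [  2   0  44  20 462]
[314.9 167.9] [69  0 33  6 85]
[369.5 182.6] [119   0  31  37 276]
[277.5 184.5] [36 11 23 17 96]
[289.7 187.5] [57 19  6  7 13]
[264.9 210.6] [33 41  5 10 38]
[377.5 208.1] [144  41   6   5  15]
[354.3 214. ] [122  44   6  10  43]
[362.9 225.6] [127  49  11  24 168]
[310.5 227.9] [73 58 14  9 66]
[309.3 237.5] [74 70 12  6 49]
[375.6 254.1] [140  81  10  14  90]
656 [9.9925715e-01 3.8537540e-02 3.0923840e+02 2.1355876e+02]
(np.float64(273.9213386305067), np.float64(210.8506848677636)) (np.float64(345.1237929868016), np.float64(213.51948418295797)) 0.03748184440159585
```

The tote is still, and the bar's slope in the image (0.0385) matches level (0.0375). The weight is unchanged. Handing in.

```bash
python3 -c "
from cell import env
print(env.close_job())"
```

```text
the job is handed in; nothing more can be done
None
```

I handed the job in at about 22 s with the tote held still and level about 9.5 cm above its place and the drawer seen shut after the push; the result is not known. On a first lift at 100 N the grip vibrated and the jar and socket slid to the middle of the tray, so I set the tote back and regripped at 25 N. They were upright when last seen, but I had used all 10 picture views and could not look again after the final lift; the unchanged weight suggests both are still in the tray.

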